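# Run out the skiving board to the marker and hold it

### The arm

A 7-joint arm with a two-finger parallel gripper is mounted at the origin on the work surface. World frame = base frame: x ahead of the robot, y to its left, z up, the work surface at z = 0. Lengths are in mm, angles in rad, forces in N, time in s.
With the tool pointing down it reaches from about 425 to 875 mm from the base axis. Payload 9.9 kg.
Tool frame: the origin (TCP) lies on the front face of the gripper's body, between the roots of the fingers; the fingertips stand 73 mm ahead of it and the grasp point (between the pads) lies arm.hold_point_z ahead of it (arm.hold_point_z is the distance from the TCP to the grasp point, in mm); z points along the fingers, y is the line along which they close (so a half turn about z gives the same grasp; the last joint's range is limited). The gripper opens to 85 mm and grips with 20 to 120 N. Pads are 22 mm wide; open, the fingers measure 114 mm over their backs; the gripper's body (76 mm by 85 mm) begins 54 mm behind the grasp point. The pads swing forward as they close: fully open they stand 13 mm farther back than shut.
Start: joints at [-1.241, 0.576, 0.025, 1.437, -0.015, 1.129, -0.057], TCP at [271.406, 618.037, 303.889] pointing down, gripper open.
Joint ranges: [-2.76, 2.76], [-0.34, 2.15], [-1.52, 1.57], [0.19, 2.46], [-1.09, 4.23], [0.17, 1.99], [-2.82, 2.82]. Speed limits (rad/s): [2.22, 2.22, 3.01, 3.01, 3.14, 3.14, 3.14].

### API

Orientations are given as a unit quaternion [x, y, z, w].
In Python, from workcell import readout, imaging, arm gives the robot as it stands. The module is installed in compiled form; this text tells all that it offers.
- The arm moves only by the tool servo_tool, never from a script. Its argument "series" is one flat list of numbers, 5 for each row, row after row: the shift along the world's x, y, z in cm, then the turn about the world's z in degrees, then the closure in counts, from 0 (fully open) to 255 (shut). In form: [x, y, z, spin, fingers, x, y, z, spin, fingers, ...]. A call has 1 to 5 rows; each row shifts and turns the commanded pose from where the row before left it; what a row does not reach is not made up. A row lasts 1/12 s, in which the tool goes at most 41.7 mm and 7.16 degrees, less where a joint would pass 70% of its speed; a pose out of reach is approached as far as the arm can. A call with a gripper value outside its range is refused whole. The fingers move at their own pace and stop on an object; "force" is the grip in N (left out, the last holds). Time passes only in rows, so rows that do not move let the fingers close. It gives the time, the measured TCP pose, the force, the opening and the grip force at its end, in the units of the state.
- readout.observe(): the state, without advancing time (a new reading comes with each control period).
- imaging.snapshot(name): name is "side" or "top" or "wrist"; returns a dict with "color" (480x640x3 uint8, blue, green, red), "camera_matrix" (3x3 intrinsics, pixels), "eye" and "rotation" of the camera in the world. Camera axes: x right, y down, z forward; pixel columns grow to the right and rows downward; lengths in mm; the calibration is good to about 2 mm. A picture is of the moment at which its call begins. There is no depth.
- arm.finish_job(): hands the job in; it is judged then, once.
The state is a dict: "time_s": time; "joint_positions": joint angles; "qd": joint speeds; "effort": joint torques, N m; "tool_pos": TCP position; "orientation": TCP orientation; "force": force on the tool from outside, world axes, zero at the start; "moment": the same for the moment, N m; "width": finger opening in mm; "grasp_force": force on a finger pad.
Only numpy, scipy, OpenCV 4.12 (cv2) and the standard library are available. Lean on these libraries where they do the work, as an engineer would, in place of code of your own. Each camera call takes 0.05 s, during which the arm holds its last target. There are 200 camera calls.

### The job

On the shoemaker's bench, pull the yellow-headed lock pin up out of its sprung socket in the wooden riser and put it in the blue tray. Then slide the marble-ended skiving board outward along its rails until its marble end is level with the red marker on the steel rule, and keep holding it there, flat on the riser: it overhangs too far to stay by itself, so finish while still holding it. Do not let the board tip or lift off, do not shift the marker, and leave everything else on the bench where it is.

Things in the scene. Friction and masses are not known exactly. Their poses are not given: they have to be found in the camera images.
- riser: Fixed brown wooden block, 280 (x) x 130 (y) x 70 mm high; origin under its centre. +x is outward: its outer edge, over which the board is pushed, is at x = +140 mm. On top two dark guide rails 8 mm high, inner faces at y = +-52 mm, run its whole length. A steel rule (4 mm thick, top edge 72 mm above the bench) runs along its side at y = +67 mm and sticks out 160 mm past the outer edge.
- board: Skiving board on the riser, 2 mm play to each rail: 200 (x) x 100 (y) x 12 mm, 0.36 to 0.6 kg, outer half white marble, inner half pale wood. Origin at the centre of its underside, x axis outward as the riser's. The pin stands a few mm before its marble end. Balance point about 75 mm from the marble end: with more than that past the riser's edge it tips unless its inner end is held down.
- board_grip (a point): On the dark wooden grip block that stands on the board's inner end: 22 x 22 mm, sides along the board's x and y, 38 mm high (top 50 mm above the board's underside). This point is on the block's axis, 16 mm below its top, 178 mm from the marble end. Axes as the board's.
- board_nose (a point): Middle of the outer (marble) end face of the board, half way up its thickness.
- marker_line (a point): Middle of the thin fin (3 mm) on top of the red marker, a 16 mm block held on the rule by friction (8 N shifts it); 85 mm above the bench, 67 mm to the +y side of the riser's middle line, 95 to 125 mm past its outer edge (varies). Axes as the riser's. The board's end face should come to the same x along the riser as this point; the board passes it some 9 mm clear.
- pin: Lock pin, 90 mm long, 60 g: steel shank 13 mm thick with a groove near the tip, round yellow head 22 mm across, 30 mm long. Origin at the tip, z towards the head. Starts upright, 40 mm deep in a 15 mm square socket in the riser's top at x = +118, y = 0 mm; head 20 to 50 mm above the riser's top. Two sprung balls grip the groove: a straight upward pull of about 6 to 13 N frees it.
- pin_head (a point): Middle of the pin's yellow head, on its axis, 75 mm from the tip.
- pin_mid (a point): Middle of the pin, 45 mm from the tip.
- tray: Fixed open blue tray, outside 140 (x) x 120 (y) x 35 mm high, walls and floor 5 mm; origin at the centre of its underside. It stands to the left or the right of the riser.
- button_box: Bystander: cardboard box 130 x 100 x 55 mm, in the other place of the two that the tray may have; origin at the centre of its underside.
- last: Bystander: shoe last with a blue upper, about 210 x 65 x 150 mm; origin on its underside.
- thread: Bystander: green cone of thread, 54 mm across at the foot, 85 mm high, beside the riser; origin under its centre.
- wax_tin: Bystander: brass tin, 56 mm across, 28 mm high, beside the riser; origin under its centre.
- glue_jar: Bystander: amber jar, 70 mm across, 100 mm high; origin under its centre.
- hammer: Bystander: hammer lying on the bench; origin on its underside.
- marble_offcut: Bystander: marble piece 90 x 70 x 18 mm; origin under its centre.

How it is judged:
By the outcome, as a careful person would: the job done as asked, in the order asked, and still so for the second after the job is handed in, while the arm keeps its last pose, push and grip.
It also fails if it takes over 54 s, if anything falls off the work surface, if the arm or the gripper's body presses on something with over 40 N, if the wrist force passes 120 N, or if a joint passes its speed limit or range.

## Working session

There is one attempt and no reset: what is moved stays moved. The work goes in short steps, Python scripts to look and compute and a tool call to move; the robot and the scene stay as the last step left them, time stands still between calls to the robot, and variables do not carry over. Pictures are saved under pics/ and viewed, at most 10 in all, crops included, and the job is handed in when it is done.

Besides the shell and the picture viewer there is one more tool, called as name(argument=value, ...), one argument or row to a line, values as JSON. servo_tool: Moves the arm, as the interface text tells. Its arguments: {"type":"object","properties":{"series":{"type":"array","items":{"type":"number"}},"force":{"type":"number"}},"required":["series"]}

```bash
mkdir -p pics
cat > h.py <<'E'
import numpy as np, cv2
from workcell import readout, imaging, arm
def ray(s,u,v):
    d=np.linalg.inv(s["camera_matrix"])@np.array([u,v,1.0]); return np.array(s["eye"]),np.array(s["rotation"])@d
def onz(s,u,v,z):
    e,d=ray(s,u,v); return e+d*(z-e[2])/d[2]
def proj(s,p):
    c=np.array(s["rotation"]).T@(np.array(p)-np.array(s["eye"])); q=np.array(s["camera_matrix"])@c; return q[:2]/q[2]
def tri(s1,a,s2,b):
    e1,d1=ray(s1,*a);e2,d2=ray(s2,*b)
    t=np.linalg.lstsq(np.c_[d1,-d2],e2-e1,rcond=None)[0]
    p,q=e1+d1*t[0],e2+d2*t[1]; return (p+q)/2,np.linalg.norm(p-q)
E
python3 - <<'E'
from h import *
import pickle
o={}
for n in("side","top"):
    s=imaging.snapshot(n);o[n]=s;cv2.imwrite(f"pics/{n}0.png",s["color"]);print(n,np.round(s["eye"]),np.round(s["rotation"],2).tolist(),np.round(s["camera_matrix"]).tolist())
pickle.dump(o,open("s0.pkl","wb"))
print(readout.observe(),arm.hold_point_z)
E
```

```text
side [403. 704. 802.] [-0.1, 0.92, -0.39, 0.04] [[439.0, 0.0, 314.0], [0.0, 439.0, 234.0], [0.0, 0.0, 1.0]]
top [ 424.  -42. 1334.] [0.72, -0.7, 0.04, -0.04] [[509.0, 0.0, 321.0], [0.0, 509.0, 239.0], [0.0, 0.0, 1.0]]
{'time_s': 0.1, 'joint_positions': array([-1.24077737,  0.57643744,  0.0248215 ,  1.43778582, -0.01496732,
        1.12900085, -0.05653907]), 'qd': array([ 1.71932450e-03, -1.77792845e-03, -9.28544678e-04, -2.40023368e-03,
       -4.03373500e-04, -9.97388537e-04,  5.08436513e-05]), 'effort': array([ 6.38348327e-03, -7.67293167e+01,  2.25774407e+00, -2.86603260e+01,
        1.58509664e-02,  8.53802834e-03, -2.62722835e-05]), 'tool_pos': array([271.2926316 , 617.775121  , 303.14883684]), 'orientation': array([ 2.05421734e-01,  9.78673279e-01, -7.15968338e-04, -1.04988178e-04]), 'force': array([ 0.11682055, -0.35072746, -0.4185781 ]), 'moment': array([-0.11389631, -0.00939314,  0.03479776]), 'grasp_force': 0.0, 'width': 85.54122366110558} 53.900000000000006
```

View pics/top0.png

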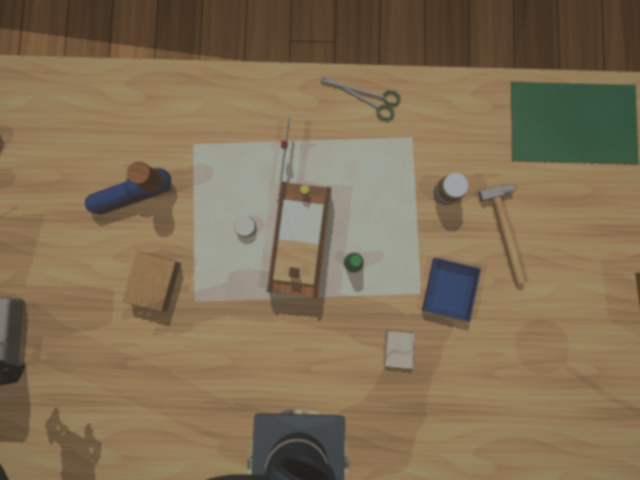

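View pics/side0.png

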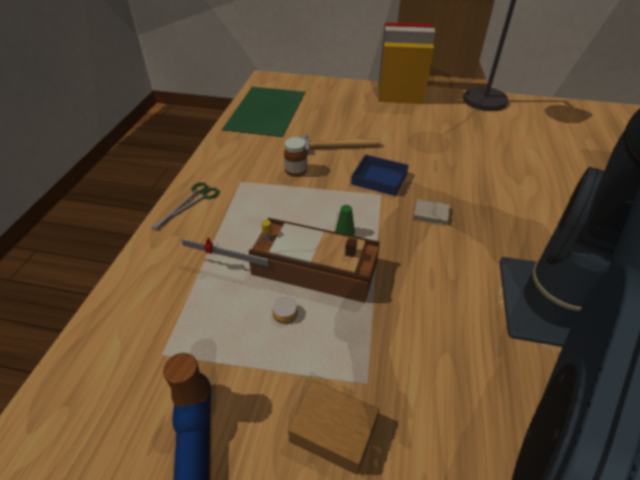

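```bash
sed -i 's/^import numpy.*/&\nfrom scipy.spatial.transform import Rotation as Ro/; s/np.array(s\["rotation"\])/Ro.from_quat(s["rotation"]).as_matrix()/' h.py
cat >> h.py <<'E'
def blob(s,lo,hi,box=None,amin=8):
    h=cv2.cvtColor(s["color"],cv2.COLOR_BGR2HSV);m=cv2.inRange(h,lo,hi)
    if box: k=np.zeros_like(m);x0,y0,x1,y1=box;k[y0:y1,x0:x1]=1;m=m*k
    n,l,st,c=cv2.connectedComponentsWithStats(m)
    r=[(int(st[i,4]),np.round(c[i],1).tolist(),st[i,:4].tolist(),(l==i)) for i in range(1,n) if st[i,4]>=amin]
    return sorted(r,key=lambda t:-t[0])
E
python3 - <<'E'
from h import *
import pickle
o=pickle.load(open("s0.pkl","rb"));T,S=o["top"],o["side"]
B={"top":(180,100,500,330),"side":(150,150,460,340)}
C={"yel":((22,120,90),(34,255,255)),"red":((0,150,60),(5,255,255)),"blue":((105,120,20),(125,255,255)),"green":((45,100,20),(80,255,255))}
for n in o:
  for c in C: print(n,c,[b[:3] for b in blob(o[n],*C[c],B[n])[:3]])
  x0,y0,x1,y1=B[n]
c=cv2.resize(T["color"][130:310,225:385],None,fx=3.3,fy=3.3,interpolation=cv2.INTER_CUBIC)
d=cv2.resize(S["color"][205:305,180:390],None,fx=3.5,fy=3.5,interpolation=cv2.INTER_CUBIC)
cv2.imwrite("pics/c1.png",c);cv2.imwrite("pics/c2.png",d)
t=blob(T,*C["blue"],(400,240,500,330))[0][3]
r=cv2.minAreaRect(np.argwhere(t)[:,::-1].astype(np.float32));print(r)
for p in cv2.boxPoints(r): print("tray corner",onz(T,*p,35).round())
E
```

```text
side yel [(47, [265.4, 222.8], [262, 220, 8, 7])]
side red [(66, [207.8, 246.3], [204, 240, 8, 13])]
side blue [(599, [382.7, 175.4], [357, 165, 48, 22])]
side green [(349, [345.1, 220.9], [336, 206, 18, 28])]
top yel [(61, [304.1, 189.2], [300, 186, 9, 8])]
top red []
top blue []
top green [(52, [355.4, 260.1], [352, 256, 8, 9])]Traceback (most recent call last):
  File "<stdin>", line 12, in <module>
IndexError: list index out of range
```

View pics/c1.png

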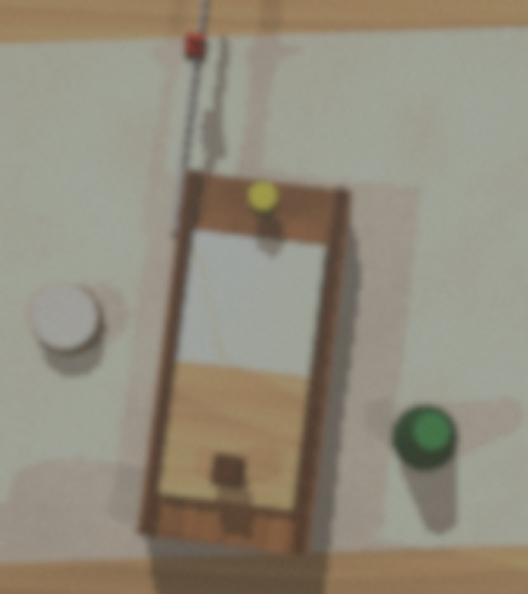

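View pics/c2.png

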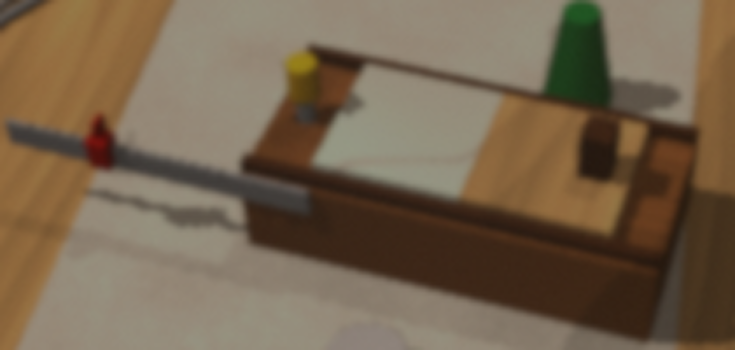

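Run:
```python
from h import *
import pickle
o=pickle.load(open("s0.pkl","rb"));T,S=o["top"],o["side"]
k=[(282.6,181.5),(330.5,187.6),(317.7,297.6),(267.4,291.5)]
P=[onz(T,*p,78) for p in k]
for p in P: print("corner",p.round(1))
print("sides",[np.linalg.norm(P[i]-P[i-1]).round() for i in range(4)],"ctr",np.mean(P,0).round(1))
ax=(P[0]+P[1]-P[2]-P[3])/2; print("yaw",np.degrees(np.arctan2(ax[1],ax[0])))
print("head",onz(T,304.1,189.2,118).round(1),tri(T,(304.1,189.2),S,(265.4,222.8)))
print("grip",onz(T,294.4,270,120).round(1)); print("gripside",onz(S,351,239.5,120).round(1))
h=cv2.cvtColor(T["color"],cv2.COLOR_BGR2HSV);print(h[290,452],h[144,284],h[144,283])
print("marker",onz(T,284,143.6,82).round(1),tri(T,(284,143.6),S,(207.8,244)))
b=blob(T,(105,80,15),(130,255,255),(400,240,500,340))[0]
r=cv2.minAreaRect(np.argwhere(b[3])[:,::-1].astype(np.float32));print(r)
for p in cv2.boxPoints(r): print("tray corner",onz(T,*p,35).round())
print("thread",onz(T,355.4,260.1,85).round())
print("jar",onz(T,455,186,100).round(),"offcut",onz(T,400,350,18).round())
```

```text
corner [696.7  56.2  78. ]
corner [684.4 -64.5  78. ]
corner [409.3 -39.8  78. ]
corner [421.   84.1  78. ]
sides [np.float64(277.0), np.float64(121.0), np.float64(276.0), np.float64(124.0)] ctr [552.8   9.   78. ]
yaw -5.454106458534812
head [6.704e+02 2.000e-01 1.180e+02] (array([6.71305843e+02, 4.03483999e-01, 1.20267144e+02]), np.float64(2.6778678606000175))
grip [473.8  17.4 120. ]
gripside [471.9  13.2 120. ]
[110 114 101] [  4 140 102] [  4 142 111]
marker [793.2  55.7  82. ] (array([795.96098456,  56.43396815,  79.92178786]), np.float64(4.338416100211931))
((450.6155700683594, 290.068603515625), (44.31282424926758, 50.60074234008789), 12.26477336883545)
tray corner [ 384. -309.   35.]
tray corner [ 511. -336.   35.]
tray corner [ 490. -446.   35.]
tray corner [ 364. -419.   35.]
thread [ 503. -130.   85.]
jar [ 692. -371.  100.] offcut [ 282. -253.   18.]
```

servo_tool(
  series=[2.2,-3.4,0,-4,0,2.2,-3.4,0,-4,0,2.2,-3.4,0,-4,0,2.2,-3.4,0,-4,0,2.2,-3.4,0,-4,0],
  force=60,
)

```text
time_s: 0.52
tool_pos: [382.0, 446.2, 303.6]
orientation: [0.374, 0.928, -0.0, -0.0]
force: [0.7, 0.3, -0.5]
width: 85.6
grasp_force: 0.0
```

servo_tool(
  series=[2.2,-3.4,0,-4,0,2.2,-3.4,0,-4,0,2.2,-3.4,0,-4,0,2.2,-3.4,0,-4,0,2.2,-3.4,0,-4,0],
)

```text
time_s: 0.93
tool_pos: [492.0, 276.2, 303.8]
orientation: [0.529, 0.849, -0.0, -0.0]
force: [0.4, 1.3, -0.1]
width: 85.7
grasp_force: 0.0
```

servo_tool(
  series=[2.2,-3.4,0,-4,0,2.2,-3.4,0,-4,0,2.2,-3.4,0,-4,0,2.2,-3.4,0,-4,0,2.2,-3.4,0,-4,0],
)

```text
time_s: 1.35
tool_pos: [602.0, 106.2, 303.7]
orientation: [0.668, 0.744, -0.0, -0.0]
force: [2.2, 0.6, 0.2]
width: 85.1
grasp_force: 0.0
```

servo_tool(
  series=[2.3,-3.4,0,-4,0,2.3,-3.4,0,-4,0,2.3,-3.4,0,-3.8,0,0,-0.3,0,0,0,0,0,0,0,0],
)

```text
time_s: 1.77
tool_pos: [670.8, -0.8, 303.0]
orientation: [0.742, 0.67, -0.001, 0.0]
force: [0.4, 0.9, 0.2]
width: 85.7
grasp_force: 0.0
```

Run:
```python
from h import *
import pickle
s=imaging.snapshot("wrist");pickle.dump(s,open("w1.pkl","wb"));cv2.imwrite("pics/w1.png",s["color"])
print(s["eye"],s["rotation"]);print([b[:3] for b in blob(s,(20,100,60),(36,255,255),None,50)[:3]],[b[:3] for b in blob(s,(0,120,50),(6,255,255),None,20)[:4]])
st=readout.observe();print(st["tool_pos"],st["orientation"])
```

```text
[679.2244466   84.09837398 372.66543093] [ 0.98459849 -0.04971519 -0.00880608  0.16738182]
[(1250, [576.7, 303.1], [563, 256, 30, 81]), (1085, [324.8, 227.2], [309, 206, 33, 42]), (497, [9.9, 384.8], [0, 353, 25, 55])] [(446, [496.4, 116.7], [478, 106, 32, 26])]
[670.30730739   2.0394394  303.05989797] [ 7.40846806e-01  6.71673658e-01 -5.84155217e-04 -4.06576790e-04]
```

View pics/w1.png

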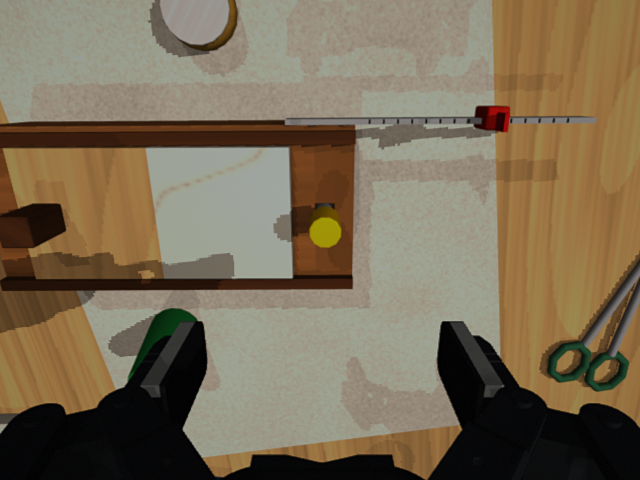

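Run:
```python
from h import *
import pickle
s=pickle.load(open("w1.pkl","rb"))
for n,u,v,z in [("head top",325,232,120),("nose L",291,147,82),("nose R",292.5,278,82),("rail in L at outer end",354,147,78),("rail in R outer",352,277,78),("board/marble seam L",148,148,82),("seam R",164,278,82),("rulein",290,122,72),("ruleout",592,120,72)]:
    print(n,onz(s,u,v,z).round(1))
a,b=[onz(s,u,v,78) for u,v in((0,146),(354,146))];c,d=[onz(s,u,v,78) for u,v in((10,279),(352,277))]
for p,q in((a,b),(c,d)): print("yaw",np.degrees(np.arctan2(*(q-p)[[1,0]])))
m=cv2.resize(s["color"][95:140,465:525],None,fx=10,fy=10,interpolation=cv2.INTER_NEAREST);cv2.imwrite("pics/m.png",m)
```

```text
head top [672.7   1.1 120. ]
nose L [654.3  53.1  82. ]
nose R [642.9 -46.4  82. ]
rail in L at outer end [698.3  48.2  78. ]
rail in R outer [689.2 -52.   78. ]
board/marble seam L [554.9  62.5  82. ]
seam R [543.3 -36.3  82. ]
rulein [654.9  69.4  72. ]
ruleout [867.3  49.2  72. ]
yaw -5.7834537097000425
yaw -5.402878026012346
```

View pics/m.png

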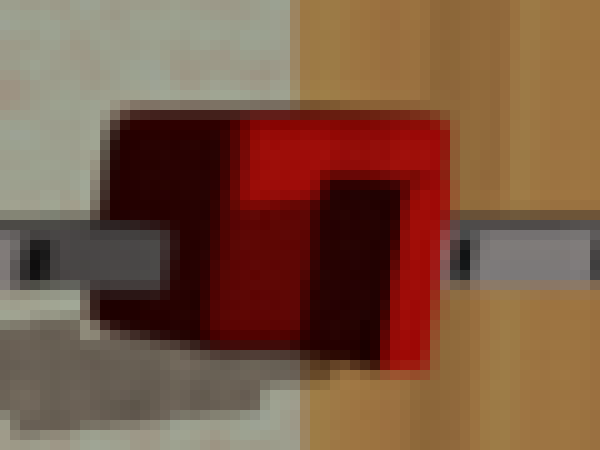

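Run:
```python
from h import *
import pickle
s=pickle.load(open("w1.pkl","rb"))
y=np.radians(-5.5);ex=np.array([np.cos(y),np.sin(y),0]);ey=np.array([-np.sin(y),np.cos(y),0])
pin=onz(s,325,232,120)
for n,u,v,z in [("fin top",506.3,122,91),("fin base",496.5,122,79),("fin face top",504.5,122,91),("noseL",291,147,82),("noseR",292.5,278,82),("railend",354,147,78),("ruleend",594.5,120,72),("rulein",285.5,122,72)]:
    p=onz(s,u,v,z)-pin;print(n,"along",(p@ex).round(1),"lat",(p@ey).round(1))
```

```text
fin top along 120.5 lat 66.6
fin base along 118.9 lat 65.9
fin face top along 119.3 lat 66.6
noseL along -23.3 lat 50.0
noseR along -25.2 lat -50.1
railend along 20.9 lat 49.3
ruleend along 190.8 lat 66.5
rulein along -27.5 lat 66.3
```

servo_tool(
  series=[0.15,-0.15,-3.6,0,0,0,0,-3.6,0,0,0,0,-3.6,0,0,0,0,-3.4,0,0,0,0,0,0,0],
)

```text
time_s: 2.23
tool_pos: [668.0, 4.7, 155.3]
orientation: [0.739, 0.674, -0.004, -0.004]
force: [-1.8, 0.0, -0.1]
width: 85.6
grasp_force: 0.0
```

servo_tool(
  series=[0,0,0,0,255,0,0,0,0,255,0,0,0,0,255,0,0,0,0,255,0,0,0,0,255],
  force=60,
)

```text
time_s: 2.65
tool_pos: [672.6, 1.6, 163.7]
orientation: [0.74, 0.672, 0.001, 0.001]
force: [1.0, -0.4, -1.1]
width: 25.4
grasp_force: 0.0
```

servo_tool(
  series=[0,0,0,0,255,0,0,0,0,255,0,0,0,0,255,0,0,0,0,255,0,0,0,0,255],
)

```text
time_s: 3.07
tool_pos: [672.6, 1.5, 163.7]
orientation: [0.74, 0.672, 0.001, 0.001]
force: [-1.7, -0.3, 7.2]
width: 20.2
grasp_force: 58.3
```

servo_tool(
  series=[0,0,0.4,0,255,0,0,0.4,0,255,0,0,0.5,0,255,0,0,0.8,0,255,0,0,1,0,255],
)

```text
time_s: 3.48
tool_pos: [671.8, 1.5, 193.6]
orientation: [0.74, 0.672, -0.0, -0.0]
force: [0.3, -0.6, -0.5]
width: 20.3
grasp_force: 60.3
```

servo_tool(
  series=[0,0,1.5,0,255,0,0,2,0,255,0,0,2,0,255,0,0,2,0,255,0,0,0,0,255],
)

```text
time_s: 3.9
tool_pos: [673.4, 0.9, 273.4]
orientation: [0.74, 0.672, 0.003, 0.002]
force: [0.4, -0.9, 0.2]
width: 20.3
grasp_force: 60.4
```

Run:
```python
from h import *
s=imaging.snapshot("side");cv2.imwrite("pics/s2.png",cv2.resize(s["color"][120:320,180:440],None,fx=3,fy=3));print(readout.observe()["tool_pos"])
```

```text
[672.78233016   1.13778221 271.28688208]
```

View pics/s2.png

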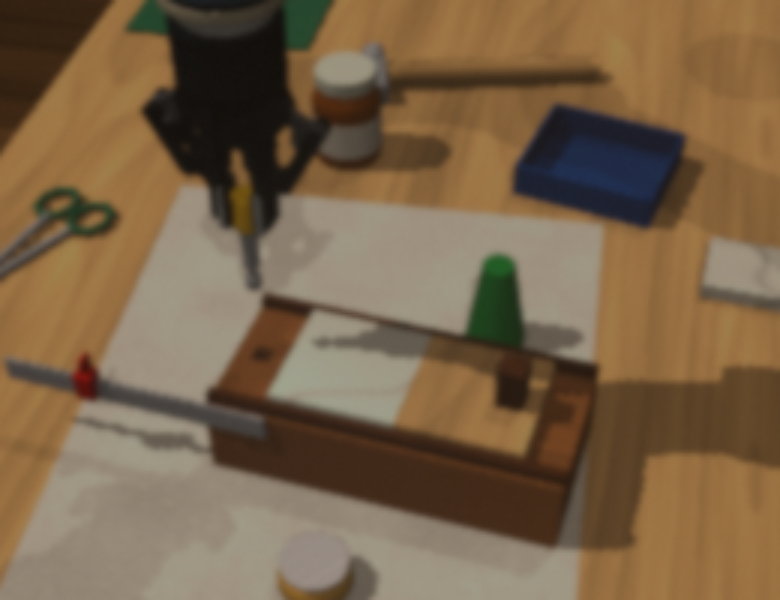

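servo_tool(
  series=[-2.25,-3.1,0,0,255,-2.25,-3.1,0,0,255,-2.25,-3.1,0,0,255,-2.25,-3.1,0,0,255,-2.25,-3.1,0,0,255],
)

```text
time_s: 4.37
tool_pos: [557.7, -154.5, 267.6]
orientation: [0.74, 0.672, -0.0, -0.0]
force: [0.4, -0.7, -1.6]
width: 20.4
grasp_force: 60.4
```

servo_tool(
  series=[-2.25,-3.1,0,0,255,-2.25,-3.1,0,0,255,-2.25,-3.1,0,0,255,-2.25,-3.1,0,0,255,-2.25,-3.1,0,0,255],
)

```text
time_s: 4.78
tool_pos: [445.3, -309.4, 267.7]
orientation: [0.74, 0.672, -0.0, -0.0]
force: [0.4, -0.7, -0.9]
width: 20.1
grasp_force: 60.4
```

servo_tool(
  series=[-2.25,-3.1,0,0,255,-2.25,-3.1,0,0,255,0,0,-3,0,255,0,0,-3,0,255,0,0,-3,0,255],
)

```text
time_s: 5.2
tool_pos: [401.1, -371.1, 177.1]
orientation: [0.741, 0.672, 0.0, 0.0]
force: [1.0, 1.6, -0.7]
width: 20.2
grasp_force: 60.4
```

servo_tool(
  series=[0,0,-1.5,0,255,0,0,-1,0,255,0,0,0,0,255,0,0,0,0,255,0,0,0,0,255],
)

```text
time_s: 5.62
tool_pos: [402.3, -370.9, 153.9]
orientation: [0.74, 0.672, 0.0, 0.001]
force: [-0.3, -0.6, -0.3]
width: 20.5
grasp_force: 60.4
```

Run:
```python
from h import *
s=imaging.snapshot("wrist");cv2.imwrite("pics/w3.png",s["color"]);st=readout.observe();print(st["tool_pos"],st["force"])
```

```text
[ 402.38483781 -370.88556359  154.11253849] [ 0.28167383  0.39304955 -0.81929719]
```

View pics/w3.png

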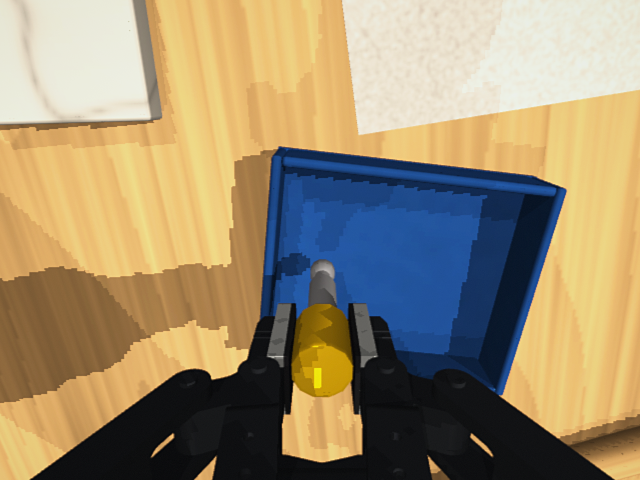

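servo_tool(
  series=[0,0,-0.7,0,255,0,0,-0.5,0,255,0,0,-0.2,0,255,0,0,0,0,255,0,0,0,0,255],
)

```text
time_s: 6.08
tool_pos: [401.9, -370.4, 138.8]
orientation: [0.74, 0.672, 0.0, -0.0]
force: [0.2, 0.3, -1.0]
width: 20.3
grasp_force: 60.8
```

servo_tool(
  series=[0,0,0,0,120,0,0,0,0,120,0,0,0,0,120,0,0,0,0,120,0,0,0,0,120],
)

```text
time_s: 6.5
tool_pos: [401.9, -370.5, 138.9]
orientation: [0.74, 0.672, -0.0, -0.0]
force: [0.1, -0.6, -0.4]
width: 45.2
grasp_force: 0.0
```

Run:
```python
from h import *
s=imaging.snapshot("wrist");cv2.imwrite("pics/w4.png",s["color"]);st=readout.observe();print(st["tool_pos"],st["force"],[b[:3] for b in blob(s,(20,100,60),(32,255,255),(230,130,570,400),100)[:3]])
```

```text
[ 401.90548079 -370.46731033  138.88745996] [ 0.60830251  0.15559086 -0.33363664] [(4828, [321.5, 351.1], [291, 303, 63, 94]), (2850, [553.1, 349.8], [529, 257, 41, 143]), (1590, [413.8, 148.3], [388, 130, 49, 38])]
```

View pics/w4.png

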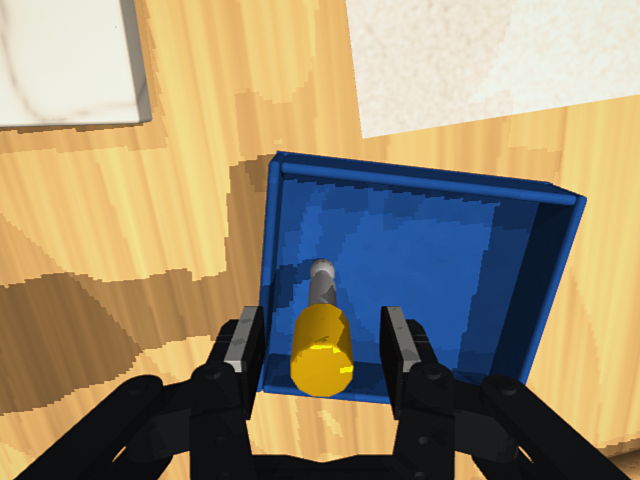

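servo_tool(
  series=[0,0,-0.8,0,0,0,0,0,0,0,0,0,0,0,0,0,0,0,0,0,0,0,0,0,0],
)

```text
time_s: 6.97
tool_pos: [401.9, -370.5, 130.9]
orientation: [0.74, 0.672, -0.0, -0.0]
force: [-0.0, 0.8, 0.0]
width: 84.9
grasp_force: 0.0
```

servo_tool(
  series=[1,-0.1,0,0,0,1,-0.1,0,0,0,1,-0.1,0,0,0,1,-0.1,0,0,0,1,-0.1,0,0,0],
)

```text
time_s: 7.38
tool_pos: [453.5, -375.4, 130.9]
orientation: [0.74, 0.673, 0.0, 0.0]
force: [0.3, -1.0, -0.5]
width: 85.2
grasp_force: 0.0
```

servo_tool(
  series=[0,0,0,0,0,0,0,0,0,0,0,0,2,0,0,0,0,3,0,0,0,0,3,0,0],
)

```text
time_s: 7.8
tool_pos: [450.6, -375.2, 211.0]
orientation: [0.741, 0.672, -0.001, -0.001]
force: [-0.1, -0.6, -0.8]
width: 85.2
grasp_force: 0.0
```

Run:
```python
from h import *
s=imaging.snapshot("wrist");cv2.imwrite("pics/w5.png",s["color"]);st=readout.observe();print(st["tool_pos"],[b[:3] for b in blob(s,(22,150,60),(32,255,255),None,100)[:4]])
b=blob(s,(105,120,20),(125,255,255),None,500)[0];print(b[:3])
m=(b[3]).astype(np.uint8);r=cv2.minAreaRect(np.argwhere(m)[:,::-1].astype(np.float32))
print([onz(s,*p,35).round() for p in cv2.boxPoints(r)])
for q in blob(s,(22,150,60),(32,255,255),None,100)[:4]: print(q[1],onz(s,*q[1],16).round())
```

```text
[ 452.22532522 -377.24331779  217.22251641] [(1322, [372.2, 232.1], [350, 217, 46, 31])]
(36097, [306.1, 238.7], [200, 139, 234, 201])
[array([ 350., -422.,   35.]), array([ 387., -305.,   35.]), array([ 521., -334.,   35.]), array([ 506., -458.,   35.])]
[372.2, 232.1] [ 484. -380.   16.]
```

servo_tool(
  series=[0.2,3.9,0.8,0,0,0.2,3.9,0.5,0,0,0.2,3.9,0.5,0,0,0.2,3.9,0,0,0,0.2,3.9,0,0,0],
)

```text
time_s: 8.27
tool_pos: [461.1, -179.1, 229.1]
orientation: [0.741, 0.672, 0.0, 0.0]
force: [1.6, 0.3, 0.4]
width: 85.3
grasp_force: 0.0
```

servo_tool(
  series=[0.2,3.9,0,0,0,0.2,3.9,0,0,0,0.2,3.9,0,0,0,0.2,3.9,0,0,0,0.2,3.9,0,0,0],
)

```text
time_s: 8.68
tool_pos: [471.2, 15.9, 229.0]
orientation: [0.741, 0.672, 0.0, -0.0]
force: [1.1, -0.0, 0.5]
width: 85.6
grasp_force: 0.0
```

servo_tool(
  series=[0,0.6,0,0,0,0,0,0,0,0,0,0,0,0,0],
)

```text
time_s: 8.93
tool_pos: [471.5, 20.1, 228.8]
orientation: [0.74, 0.673, -0.0, 0.0]
force: [0.5, 0.1, -0.5]
width: 85.3
grasp_force: 0.0
```

Run:
```python
from h import *
import pickle
s=imaging.snapshot("wrist");pickle.dump(s,open("w6.pkl","wb"));st=readout.observe();p=st["tool_pos"];print(p,st["orientation"])
h=cv2.cvtColor(s["color"],cv2.COLOR_BGR2HSV)
print("expected block px top/bottom",proj(s,(472,19.5,120)),proj(s,(472,19.5,84)))
# dark block inside the board's interior: candidates
u,v=proj(s,(472,19.5,120)).astype(int)
b=blob(s,(0,60,5),(20,255,95),(max(u-90,0),max(v-130,0),min(u+90,640),min(v+60,480)),80)
print([(q[:3]) for q in b[:5]])
print(h[v-60:v+40:8,u-40:u+41:10,2])
```

```text
[471.56285123  19.13464473 228.90688791] [ 7.40733542e-01  6.71798857e-01 -2.77467330e-04  1.96893468e-04]
expected block px top/bottom [323.41928217 285.66438233] [323.18495895 257.90035918]
[(8376, [294.8, 258.8], [233, 155, 180, 190]), (2812, [319.9, 271.0], [297, 238, 46, 65]), (232, [248.3, 315.5], [235, 309, 34, 13])]
[[194 193 193 177 190 183 188 193 192]
 [194 193 192 178 189 183 186 192 193]
 [197 147  25  32  30  28 186 192 192]
 [134 125  32  30  31  29 165 192 192]
 [133 126  32  31  32  29 171 192 192]
 [131 128  77  72  71  64 128 193 193]
 [130 128  80  82  77  75 136 190 193]
 [127 129  77  82  83  78 165 184 193]
 [124 129  72  76  49  49 168 185 192]
 [112 130  45  43  45  48 169 184 191]
 [110 195 193 194 189 177 183 184 188]
 [115 192 192 192 187 174 183 183 187]
 [ 85 193 192 193 192 192 192 193 185]]
```

servo_tool(
  series=[0,0,-3,0,0,0,0,-2,0,0,0,0,-1.2,0,0,0,0,-0.7,0,0,0,0,0,0,0],
)

```text
time_s: 9.4
tool_pos: [471.3, 18.8, 158.9]
orientation: [0.741, 0.671, -0.001, -0.0]
force: [-0.2, 0.4, -0.2]
width: 85.5
grasp_force: 0.0
```

servo_tool(
  series=[0,0,0,0,255,0,0,0,0,255,0,0,0,0,255,0,0,0,0,255,0,0,0,0,255],
  force=80,
)

```text
time_s: 9.82
tool_pos: [472.1, 20.6, 160.4]
orientation: [0.74, 0.672, 0.0, 0.0]
force: [0.8, 0.4, -0.1]
width: 25.2
grasp_force: 0.0
```

servo_tool(
  series=[0,0,0,0,255,0,0,0,0,255,0,0,0,0,255,0,0,0,0,255,0,0,0,0,255],
)

```text
time_s: 10.23
tool_pos: [471.9, 20.6, 160.5]
orientation: [0.74, 0.672, 0.0, -0.0]
force: [-2.7, 0.4, 7.8]
width: 21.1
grasp_force: 78.7
```

servo_tool(
  series=[0.5,-0.048,-0.05,0,255,1,-0.096,0,0,255,1,-0.096,0,0,255,1,-0.096,0,0,255,1,-0.096,0,0,255],
)

```text
time_s: 10.65
tool_pos: [512.5, 16.6, 160.3]
orientation: [0.74, 0.672, -0.003, -0.004]
force: [-23.2, 2.4, 35.1]
width: 20.7
grasp_force: 82.7
```

servo_tool(
  series=[1,-0.096,0,0,255,1,-0.096,0,0,255,1,-0.096,0,0,255,0.5,-0.048,0,0,255,0,0,0,0,255],
)

```text
time_s: 11.07
tool_pos: [549.9, 13.1, 160.3]
orientation: [0.74, 0.672, -0.001, -0.002]
force: [-12.0, 1.7, 21.5]
width: 20.8
grasp_force: 81.4
```

servo_tool(
  series=[0.8,-0.077,0.02,0,255,1,-0.096,0,0,255,1,-0.096,0,0,255,0.8,-0.077,0,0,255,0,0,0,0,255],
)

```text
time_s: 11.48
tool_pos: [587.2, 9.6, 160.4]
orientation: [0.74, 0.672, -0.001, -0.001]
force: [-4.9, 0.1, 13.6]
width: 21.0
grasp_force: 80.0
```

Run:
```python
from h import *
import pickle
o={n:imaging.snapshot(n) for n in("wrist","top","side")};pickle.dump(o,open("p7.pkl","wb"));st=readout.observe();print(st["tool_pos"],st["force"],st["orientation"])
w=o["wrist"];cv2.imwrite("pics/w7.png",w["color"])
y=np.radians(-5.5);ex=np.array([np.cos(y),np.sin(y),0])
# nose predicted 178 ahead of grip (TCP xy)
g=np.array([st["tool_pos"][0],st["tool_pos"][1],82.]);n=g+178*ex
print("nose pred",n.round(1),"px",proj(w,n),"fin px",proj(w,(791,57,85)))
print([b[:3] for b in blob(w,(0,120,50),(6,255,255),None,20)[:4]])
print([b[:3] for b in blob(o["side"],(0,130,50),(6,255,255),(150,200,260,280),8)[:4]],[b[:3] for b in blob(o["top"],(0,120,50),(8,255,255),(260,120,310,170),4)[:4]])
```

```text
[587.15884288   9.58841751 160.40278367] [-3.91807005 -0.09359662 11.52999805] [ 7.40199682e-01  6.72386670e-01 -2.85751521e-04 -7.18029738e-04]
nose pred [764.3  -7.5  82. ] px [757.22492702 317.62166634] fin px [891.12544645 153.4209437 ]
[]
[(72, [208.1, 246.4], [204, 239, 8, 14])] [(23, [283.4, 142.6], [282, 140, 4, 6])]
```

servo_tool(
  series=[0.5,-0.048,0.0,0,255,0.8,-0.077,0,0,255,0.7,-0.067,0,0,255,0.2,-0.019,0,0,255,0,0,0,0,255],
)

```text
time_s: 12.05
tool_pos: [608.2, 7.5, 160.4]
orientation: [0.74, 0.672, -0.001, -0.002]
force: [-8.6, 1.3, 15.9]
width: 20.8
grasp_force: 80.5
```

Run:
```python
from h import *
import pickle
acc={n:[imaging.snapshot(n) for _ in range(4)] for n in("top","side")}
o={}
for n in acc:
    o[n]=acc[n][0]; o[n]["color"]=np.mean([a["color"] for a in acc[n]],0).astype(np.uint8)
pickle.dump(o,open("p8.pkl","wb"));st=readout.observe();print(st["tool_pos"],st["force"],st["orientation"])
T=o["top"]["color"][130:180,265:335];S=o["side"]["color"][225:285,190:260]
T=cv2.resize(T,(560,400),interpolation=cv2.INTER_CUBIC)
a=cv2.resize(o["top"]["color"][128:173,270:320],(400,360),interpolation=cv2.INTER_CUBIC)
b=cv2.resize(o["side"]["color"][228:273,192:242],(400,360),interpolation=cv2.INTER_CUBIC)
cv2.imwrite("pics/f.png",np.hstack([a,b]))
```

```text
[608.1906709    7.52680499 160.3788432 ] [-8.19843494  0.65036678 14.69353891] [ 0.74024636  0.67233353 -0.0008983  -0.00146565]
```

View pics/f.png

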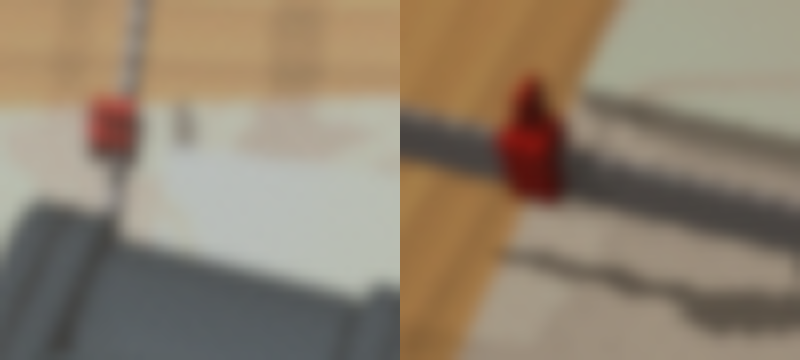

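Run:
```python
from h import *
import pickle
o=pickle.load(open("p8.pkl","rb"));z=pickle.load(open("s0.pkl","rb"))
y=np.radians(-5.5);ex=np.array([np.cos(y),np.sin(y),0]);ey=np.array([-np.sin(y),np.cos(y),0])
org=np.array([672.2,0.6,0])
st=readout.observe();g=(st["tool_pos"]-org);print("grip along/lat",(g@ex).round(1),(g@ey).round(1))
for n in("top","side"):
    f=[np.float32(q[n]["color"]) for q in (z,o)]
    d=np.abs(f[0]-f[1]).max(2)
    print(n)
    for lat in (40,25,10,-10):
        v=[]
        for a in np.arange(96,134,2):
            p=proj(o[n],org+a*ex+lat*ey+[0,0,82]); v.append(int(cv2.getRectSubPix(d,(1,1),tuple(map(float,p)))[0,0]))
        print(lat,v)
    # red-ness profile along fin line
    r=f[1][:,:,2]-f[1][:,:,1]
    for h in (79,88):
        print("red",h,[int(cv2.getRectSubPix(r,(1,1),tuple(map(float,proj(o[n],org+a*ex+66.5*ey+[0,0,h]))))[0,0]) for a in np.arange(100,134,2)])
print("top px fin", proj(o["top"],org+118*ex+66.5*ey+[0,0,85]),"nose",proj(o["top"],org+113*ex+50*ey+[0,0,82]))
```

```text
grip along/lat -64.4 0.8
top
40 [51, 51, 52, 55, 58, 58, 56, 50, 40, 31, 26, 25, 25, 26, 27, 27, 27, 27, 27]
25 [42, 43, 43, 44, 45, 48, 47, 43, 37, 29, 26, 26, 26, 26, 27, 26, 26, 27, 27]
10 [51, 52, 53, 52, 52, 51, 50, 45, 37, 30, 26, 26, 27, 26, 25, 25, 25, 25, 25]
-10 [34, 34, 34, 34, 35, 36, 36, 33, 29, 27, 27, 27, 28, 27, 26, 26, 27, 27, 26]
red 79 [6, 7, 9, 14, 24, 40, 54, 58, 57, 56, 64, 73, 69, 53, 31, 21, 16]
red 88 [8, 10, 16, 29, 45, 58, 61, 58, 61, 69, 77, 66, 47, 30, 21, 19, 19]
side
40 [23, 25, 27, 30, 32, 32, 31, 30, 28, 24, 19, 15, 14, 14, 15, 15, 15, 15, 15]
25 [32, 32, 31, 31, 31, 30, 30, 29, 27, 24, 20, 16, 15, 14, 14, 15, 15, 15, 15]
10 [28, 29, 29, 28, 29, 29, 29, 27, 26, 23, 19, 16, 14, 14, 15, 15, 15, 15, 15]
-10 [23, 22, 23, 22, 22, 21, 21, 21, 21, 19, 17, 15, 15, 15, 15, 14, 14, 14, 15]
red 79 [11, 11, 13, 15, 20, 28, 43, 59, 73, 80, 81, 82, 82, 80, 71, 56, 44]
red 88 [13, 14, 17, 22, 32, 42, 47, 47, 45, 46, 52, 58, 60, 54, 48, 44, 41]
top px fin [284.04282058 142.14473717] nose [290.35312039 145.1958802 ]
```

servo_tool(
  series=[0.4,-0.038,0,0,255,0.3,-0.029,0,0,255,0,0,0,0,255,0,0,0,0,255,0,0,0,0,255],
)

```text
time_s: 12.87
tool_pos: [615.0, 6.9, 160.4]
orientation: [0.74, 0.672, -0.001, -0.002]
force: [-9.0, 0.9, 14.8]
width: 21.1
grasp_force: 80.5
```

Run:
```python
from h import *
import pickle
z=pickle.load(open("s0.pkl","rb"))
y=np.radians(-5.5);ex=np.array([np.cos(y),np.sin(y),0]);ey=np.array([-np.sin(y),np.cos(y),0]);org=np.array([672.2,0.6,0])
st=readout.observe();print(st["tool_pos"],((st["tool_pos"]-org)@ex).round(1),st["force"],st["orientation"])
A=np.arange(100,140,1.)
for n in("top","side"):
    C=[imaging.snapshot(n) for _ in range(4)];c=C[0];f=np.mean([q["color"] for q in C],0).astype(np.float32)
    d=np.abs(np.float32(z[n]["color"])-f).max(2); r=f[:,:,2]-f[:,:,1]
    S=lambda im,lat,h:np.array([cv2.getRectSubPix(im,(1,1),tuple(map(float,proj(c,org+a*ex+lat*ey+[0,0,h]))))[0,0] for a in A])
    def cross(v,fall=True):
        t=(np.median(v[:8])+np.median(v[-6:]))/2; return A[np.where(v>t)[0][-1]]
    print(n,"nose",[cross(S(d,l,82)) for l in(40,25,10,-10)],"red88",S(r,66.5,88)[::2].astype(int),"red79",S(r,66.5,79)[::2].astype(int))
s=imaging.snapshot("top");t=blob(s,(18,100,60),(36,255,255),(415,240,495,330),4);print("pin head in tray",[(b[:2],onz(s,*b[1],16).round()) for b in t])
```

```text
[615.01591159   6.93401083 160.38598054] -57.5 [-9.0489104   0.91028088 14.75993678] [ 0.74019781  0.67238643 -0.00101363 -0.00163202]
top nose [np.float64(118.0), np.float64(119.0), np.float64(118.0), np.float64(118.0)] red88 [ 9 11 18 31 47 60 62 59 61 69 78 66 48 30 20 20 19 19 20 20] red79 [ 5  7 10 15 25 41 55 59 57 56 65 73 69 54 31 20 16 16 16 17]
side nose [np.float64(124.0), np.float64(124.0), np.float64(124.0), np.float64(122.0)] red88 [13 14 16 21 30 40 46 47 45 46 52 58 60 54 48 43 40 40 40 39] red79 [11 11 12 15 20 28 42 59 73 80 82 82 82 80 71 57 44 36 32 31]
pin head in tray [((93, [449.6, 272.4]), array([ 482., -380.,   16.])), ((20, [491.4, 324.1]), array([ 353., -487.,   16.])), ((10, [493.0, 294.2]), array([ 429., -492.,   16.])), ((10, [486.0, 325.2]), array([ 350., -473.,   16.])), ((7, [480.1, 321.1]), array([ 360., -458.,   16.])), ((6, [491.8, 300.7]), array([ 412., -488.,   16.])), ((4, [489.5, 305.0]), array([ 401., -482.,   16.])), ((4, [484.8, 306.8]), array([ 396., -470.,   16.])), ((4, [488.5, 309.0]), array([ 391., -480.,   16.])), ((4, [486.0, 321.5]), array([ 359., -473.,   16.]))]
```

```bash
python3 -c "
from workcell import arm
print(arm.finish_job())"
```

```text
the job is handed in; nothing more can be done
None
```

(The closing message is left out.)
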